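Coin roll into the photo shop's till

TASK

Pop the till's latched drawer open with the push button on its roof, lay the roll of coins from the rubber change mat flat in the wide empty compartment of the drawer, and push the drawer home until it clicks and stays shut. Go gently: do not slam or force the till, do not drop the roll in from above the till, and leave everything else on the counter and on the till where it is.

Things in the scene. Friction and masses are not known exactly. Their poses are not given: they have to be found in the camera images.
- till: the till: a low cream steel cash drawer, 330 mm wide (its y), 340 mm deep (its x), 90 mm high, fixed on the counter; origin at the centre of its underside, x from its front to its back (the way the drawer goes in), y to its left as one stands before it, z up. A keyboard (near edge 105 mm or more behind the drawer's shut face) and a card terminal lie on its roof
- drawer (a joint): how far the drawer stands out, in m: 0 latched, 0.150 fully out. A spring drives it out (6 N near shut, 3 N fully out; 1 N friction). Pushed in, its latch engages 15 mm before home and the push needed climbs from 7 to 9 N; it clicks only 0.6 mm or more past its latched place and springs back to it; a hard stop lies 2 mm past it. Let go earlier, it springs out. Keep pushes under 20 N
- drawer_face (a point): on the outer face of the drawer's flat steel front, at a free place to push, 40 mm left of its middle; axes as the till's, moves with the drawer. The front is 326 mm wide, from 29 mm below to 29 mm above this point (8 to 66 mm above the counter); shut, it stands 12 mm proud of the rail of the case above it
- button_top (a point): centre of the top of the round steel push button on the till's roof, at its front right corner (50 mm behind the drawer's shut face, 144 mm right of the till's middle), 104 mm above the counter, 26 mm across, 14 mm proud of the roof; axes as the till's. Pressed straight down, 11 mm at most; 6 N (10 N if brisk), some 5 mm down, frees the drawer, which springs out at once
- compartment (a point): centre of the floor of the wide empty compartment at the left end of the drawer, 18 mm above the counter; axes as the till's, moves with the drawer. Inside 118 mm along x, 108 mm along y; walls 40 mm, drawer's front 48 mm above its floor. Under the roof while shut; fully out, it lies wholly before the till, its centre 94 mm before the case's frame
- roll_center (a point): the centre of the paper-wrapped roll of coins, a cylinder 26 mm across and 58 mm long of about 0.2 kg, lying on the mat; its x is the roll's axis. It can roll if nudged
- mat: the black rubber change mat, 240 mm (x) by 170 mm (y), 5 mm thick, fixed; origin at the centre of its underside
- canister_a: film canister standing on the mat, 32 mm across, 52 mm high; origin at its foot
- canister_b: another such film canister on the mat; origin at its foot
- keyboard: black keyboard, 105 by 290 by 20 mm, lying on the till's roof; origin at the centre of its underside
- terminal: dark card terminal, 150 by 74 by 34 mm, lying on the till's roof towards its back; origin at the centre of its underside
- sanitizer: white pump bottle, 70 mm across, 188 mm high; origin at its foot
- calculator: grey desk calculator, 170 by 115 by 21 mm; origin at the centre of its underside
- pen_pot: dark pot of pens, 76 mm across, 150 mm high; origin at its foot
- photo_frame: standing wooden photo frame, 130 mm wide, 180 mm high; origin at its foot
There are look-alikes about, which are no part of the job. There is more than one size of the part that bears roll_center; the job needs the smallest.

How it is judged:
By the outcome, as a careful person would: the job done as asked, in the order asked, and still so for the second after the job is handed in, with the robot touching nothing.
It also fails if it takes over 72 s, if anything falls off the work surface, if the arm or the gripper's body presses on something with over 40 N, if the wrist force passes 120 N, or if a joint passes its speed limit or range.

ROBOT

A 6-joint arm with a two-finger parallel gripper is mounted at the origin on the work surface. World frame = base frame: x ahead of the robot, y to its left, z up, the work surface at z = 0. Lengths are in m, angles in degrees, forces in N, time in s.
With the tool pointing down it reaches from about 0.4 to 0.925 m from the base axis. Payload 12.5 kg.
Tool frame: the origin (TCP) lies midway between the tips of the shut fingers; the grasp point (between the pads) lies 19 mm behind it; z points along the fingers, y is the direction in which the jaws open and shut (so a half turn about z gives the same grasp; the last joint's range is limited). The gripper opens to 95 mm and grips with 3 to 60 N. Pads are 20 mm wide; open, the fingers measure 119 mm over their backs; the gripper's body (75 mm by 180 mm) begins 59 mm behind the grasp point.
Start: joints at [61.616, 28.126, 89.318, -0, 62.55, -6.05], TCP at [0.237, 0.578, 0.215] pointing down, gripper open.
Joint ranges: [-177.58, 177.58], [-47.91, 125.51], [2.72, 160], [-65.01, 245.01], [3.68, 167.84], [-153.87, 153.87]. Speed limits (degrees/s): [127.2, 127.2, 159.86, 180, 180, 180].

INTERFACE

Orientations are given as [roll, pitch, yaw] about the fixed x, y, z axes, in that order (R = Rz(yaw) Ry(pitch) Rx(roll)).
In Python, from plant import get_state, get_image, calibration, job_done gives the robot as it stands. The module is installed in compiled form; this text tells all that it offers.
- The arm moves only by the tool carry_out, never from a script. Its argument "plan" is a list of rows, each a list of 2 entries, a list of its own where there are three numbers: the shift along the tool's x, y, z in m, then the turn, a rotation vector about the tool's x, y, z in degrees. In form: [[[tx, ty, tz], [wx, wy, wz]], ...]. A call has 1 to 20 rows; each row shifts and turns the commanded pose from where the row before left it, along the tool's axes as they then stand; what a row does not reach is not made up. A row lasts 1/8 s, in which the tool goes at most 62.5 mm and 10.7 degrees, less where a joint would pass 70% of its speed; a pose out of reach is approached as far as the arm can. A call with a gripper value outside its range is refused whole. "claw" is the closure, from 0 (fully open) to 1 (shut), set as the call begins (left out, the last holds). The fingers move at their own pace and stop on an object; "squeeze" is the grip in N (left out, the last holds). Time passes only in rows, so rows that do not move let the fingers close. It gives the time, the measured TCP pose, the force and the opening at its end, in the units of the state.
- get_state(): the state, without advancing time (a new reading comes with each control period).
- get_image(name): name is "scene" or "top" or "wrist"; returns (picture, depth): 420x560x3 uint8, red, green, blue; 420x560 float32, m along the optical axis (not along the pixel's ray), 0 where there is no reading.
- calibration(name): a dict with "vertical_fov" (degrees; the focal length in pixels is half the picture's height over the tangent of half this angle, whatever the lens; pixels are square), "cx", "cy" (the principal point, pixels), "rvec" (rotation vector, rad) and "tvec" (3), from world to camera coordinates, as OpenCV has them; the wrist camera has in their place "mount" (4x4, takes a point from camera to tool coordinates, whose origin is the TCP and whose axes are the flange's). Camera axes: x right, y down, z forward; pixel columns grow to the right and rows downward; lengths in m; the calibration is good to about 2 mm. A picture is of the moment at which its call begins: read the wrist's pose just before it. calibration takes no time and is no camera call.
- job_done(): hands the job in, once; it reports no verdict.
The state is a dict: "clock": time; "joints": joint angles; "joint_velocities": joint speeds; "tau": joint torques, N m; "tcp_pos": TCP position; "tool_rot": TCP orientation; "contact_force": force on the tool from outside, world axes, zero at the start; "ft_torque": the same for the moment, N m; "width": finger opening in m.
Only numpy, scipy, OpenCV 4.12 (cv2) and the standard library are available. Lean on these libraries where they do the work, as an engineer would, in place of code of your own. Each camera call takes 0.05 s, during which the arm holds its last target. There are 200 camera calls.

## Working session

There is one attempt and no reset: what is moved stays moved. The work goes in short steps, Python scripts to look and compute and a tool call to move; the robot and the scene stay as the last step left them, time stands still between calls to the robot, and variables do not carry over. Pictures are saved under pics/ and viewed, about 8 in all and at most 12, crops included, and the job is handed in when it is done.

Besides the shell and the picture viewer there is one more tool, called by a JSON object that holds its "api" and its "payload". carry_out: Moves the arm, as the interface text tells. Its arguments: {"type":"object","properties":{"plan":{"type":"array","items":{"type":"array"}},"claw":{"type":"number"},"squeeze":{"type":"number"}},"required":["plan"]}

```bash
mkdir -p pics; cat > h.py <<'E'
import numpy as np,cv2
from plant import *
from scipy.spatial.transform import Rotation as R
def cam(name,st=None):
    c=calibration(name); f=210/np.tan(np.radians(c['vertical_fov']/2))
    if 'mount' in c:
        st=st or get_state(); T=np.eye(4); T[:3,:3]=R.from_euler('xyz',st['tool_rot'],degrees=True).as_matrix(); T[:3,3]=st['tcp_pos']
        T=T@np.array(c['mount'])
    else:
        T=np.eye(4); r=cv2.Rodrigues(np.array(c['rvec'],float))[0]; T[:3,:3]=r.T; T[:3,3]=-r.T@np.array(c['tvec']).ravel()
    return f,c['cx'],c['cy'],T
def grab(name,fn):
    K=cam(name); p,d=get_image(name); cv2.imwrite(f'pics/{fn}.png',p[:,:,::-1]); np.savez(f'pics/{fn}.npz',d=d,f=K[0],cx=K[1],cy=K[2],T=K[3]); return p,d
def cloud(fn):
    z=np.load(f'pics/{fn}.npz'); d=z['d']; v,u=np.mgrid[:d.shape[0],:d.shape[1]]
    P=np.stack([(u-z['cx'])/z['f']*d,(v-z['cy'])/z['f']*d,d],-1)
    W=P@z['T'][:3,:3].T+z['T'][:3,3]; W[d==0]=np.nan; return W
E
python3 -c "
from h import *
print(get_state());print({n:calibration(n) for n in ['scene','top','wrist']})
grab('scene','s0');grab('top','t0')"
```

```text
{'clock': 0.0, 'joints': array([ 6.16153024e+01,  2.81643616e+01,  8.93493980e+01, -5.74519567e-04,
        6.25501381e+01, -6.05049748e+00]), 'joint_velocities': array([-0.01827641,  0.10660331, -0.07438795, -0.07572027,  0.03714033,
       -0.08197874]), 'tau': array([-1.71574270e-04, -6.12646222e+01, -2.58185863e+01,  6.92258449e-02,
        4.83020826e-02, -9.12111227e-05]), 'tcp_pos': array([0.23737152, 0.57790798, 0.2140638 ]), 'tool_rot': array([-1.79936405e+02, -6.22842902e-03,  1.57666062e+02]), 'contact_force': array([-0.61569109,  0.58106462, -0.35404487]), 'ft_torque': array([-0.02663521,  0.03249447, -0.00613122]), 'width': 0.0951074543608793}
{'scene': {'vertical_fov': 52.91951238614064, 'cx': 283.2767105188689, 'cy': 199.6279251724123, 'rvec': array([ 0.75819777,  2.79896026, -0.79031424]), 'tvec': array([ 0.3494202 , -0.25731101,  1.27503707])}, 'top': {'vertical_fov': 44.34753369444125, 'cx': 274.06596800904777, 'cy': 203.71771433207473, 'rvec': array([ 2.12313822, -2.09900476,  0.21467287]), 'tvec': array([0.1177413 , 0.49304402, 1.58329604])}, 'wrist': {'vertical_fov': 63.72551405509371, 'cx': 280.47978469507154, 'cy': 211.55705021256915, 'mount': array([[ 3.60388349e-04, -9.69736216e-01, -2.44154748e-01,
         6.86048797e-02],
       [ 9.99998752e-01, -2.60551878e-05,  1.57954970e-03,
        -6.29696123e-04],
       [-1.53810804e-03, -2.44155013e-01,  9.69734997e-01,
        -1.70502252e-01],
       [ 0.00000000e+00,  0.00000000e+00,  0.00000000e+00,
         1.00000000e+00]])}}
```

View pics/s0.png

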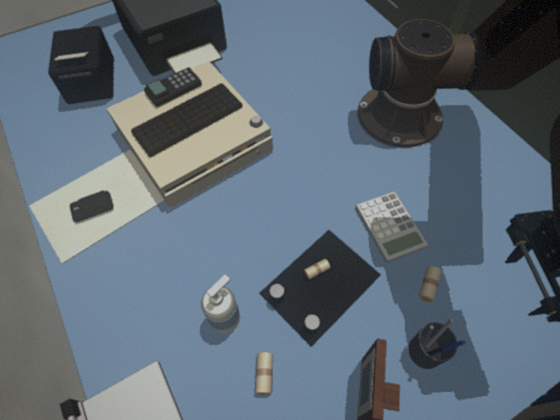

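View pics/t0.png

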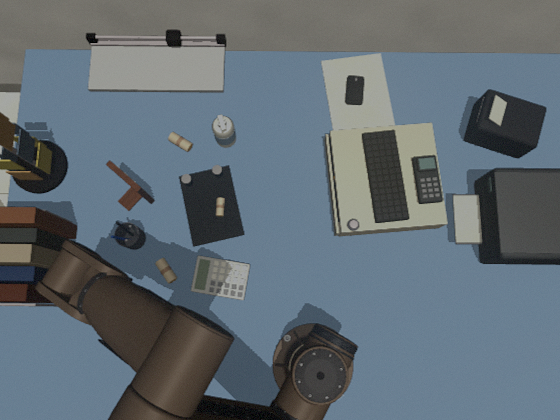

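The scene shows the till (front right corner button at top-view px (353,225)), front facing px-left; mat around (212,205) with the roll at (220,206), canisters at (186,180) and (216,171).

```bash
cat > a.py <<'E'
from h import *
W=cloud('t0'); Z=W[...,2]
def rect(m):
    P=W[m][:,:2]; (c,s,a)=cv2.minAreaRect((P*1000).astype(np.float32)); return np.round(c,1),np.round(s,1),round(a,1),len(P)
box=np.zeros(Z.shape,bool); box[110:245,318:450]=1
m=box&(Z>.08)&(Z<.098); n,l,st,c=cv2.connectedComponentsWithStats(m.astype(np.uint8)); k=1+st[1:,4].argmax()
print('roof',rect(l==k), np.nanmedian(Z[l==k]))
m2=box&(Z>.08)&(Z<.135); print('all',rect(m2))
b=np.zeros(Z.shape,bool); b[214:236,342:364]=1; mb=b&(Z>.098)&(Z<.11); print('btn',W[mb].mean(0),rect(mb))
f=np.zeros(Z.shape,bool);f[110:245,318:345]=1
print('front', rect(f&(Z>.055)&(Z<.075)))
g=np.zeros(Z.shape,bool); g[190:222,208:232]=1
mg=g&(Z>.015)&(Z<.045); print('roll',W[mg].mean(0),rect(mg),Z[mg].max())
q=np.zeros(Z.shape,bool); q[155:195,170:230]=1
mq=q&(Z>.04)&(Z<.07); n,l,st,c=cv2.connectedComponentsWithStats(mq.astype(np.uint8))
for i in range(1,n):
  if st[i,4]>15: print('can',W[l==i].mean(0),st[i],rect(l==i))
for n,(u,v) in dict(mat=(212,205),roll=(220,206),r2=(166,270),r3=(180,142),san=(223,128),pot=(128,235)).items(): print(n,W[v,u])
i=cv2.imread('pics/t0.png'); cv2.imwrite('pics/c.png',np.hstack([cv2.resize(i[150:250,150:250],(400,400)),cv2.resize(i[110:245,318:453],(400,400))]))
E
python3 a.py
```

```text
roof (array([ 577.7, -232.3]), array([332.7, 331.9]), 5.4, 6339) 0.08997754519488566
all (array([ 577.7, -232.3]), array([332.7, 331.9]), 5.4, 10721)
btn [ 0.42121759 -0.11895336  0.10381905] (array([ 430.1, -112.1]), array([54.6, 34.3]), 15.1, 56)
front (array([559.8, -63. ]), array([328.4,  23.2]), 7.2, 330)
roll [0.48611472 0.29687116 0.02791028] (array([486.3, 293.1]), array([50.8, 91.5]), 61.7, 152) 0.039552322187788036
can [0.60082307 0.3074908  0.0562215 ] [212 165  11  10  80] (array([601.1, 307.8]), array([28.1, 29.7]), 46.4, 80)
can [0.56998715 0.40386267 0.05671218] [182 174  10  10  82] (array([570.1, 404.8]), array([30.9, 28.6]), 84.3, 82)
mat [0.49511726 0.32625695 0.0034259 ]
roll [0.48613804 0.29674343 0.03261775]
r2 [0.28011171 0.45892951 0.03213501]
r3 [0.69954459 0.43552722 0.03313628]
san [0.69272595 0.27821929 0.18847529]
pot [0.39329297 0.59401759 0.00297907]
```

View pics/c.png

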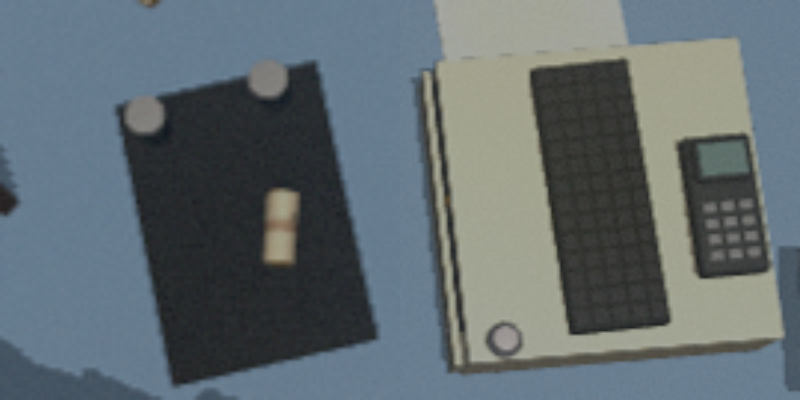

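Roll's axis is near world x; button at about (0.421,-0.119). I'll go over the mat for a wrist look on the way to the button.

{"api": "carry_out", "payload": {"plan": [[[0, 0, -0.012], [0, 0, -7.44]], [[0, 0, -0.012], [0, 0, -7.44]], [[0, 0, -0.012], [0, 0, -7.44]], [[-0.0265, -0.036, 0], [0, 0, 0]], [[-0.0265, -0.036, 0], [0, 0, 0]], [[-0.0265, -0.036, 0], [0, 0, 0]], [[-0.0265, -0.036, 0], [0, 0, 0]], [[-0.0265, -0.036, 0], [0, 0, 0]], [[-0.0265, -0.036, 0], [0, 0, 0]], [[-0.0265, -0.036, 0], [0, 0, 0]], [[-0.0265, -0.036, 0], [0, 0, 0]], [[0, 0, 0], [0, 0, 0]], [[0, 0, 0], [0, 0, 0]], [[0, 0, 0], [0, 0, 0]]], "claw": 1}}

```text
clock: 1.85
tcp_pos: [0.4488, 0.2908, 0.2506]
tool_rot: [180.0, -0.0, -179.9]
contact_force: [0.4, 0.2, 1.0]
width: 0.0004
```

```bash
cat > b.py <<'E'
from h import *
s=get_state();print(s['clock'],s['tcp_pos'],s['tool_rot'],s['contact_force'],s['width'])
grab('wrist','w1'); W=cloud('w1'); Z=W[...,2]
m=(Z>.012)&(Z<.045)&(abs(W[...,0]-.486)<.06)&(abs(W[...,1]-.297)<.05)
n,l,st,c=cv2.connectedComponentsWithStats(m.astype(np.uint8)); k=1+st[1:,4].argmax(); P=W[l==k]
print(c[k],st[k],P.mean(0),P[:,2].max(), cv2.minAreaRect((P[:,:2]*1000).astype(np.float32)))
top=P[P[:,2]>.024]; print(top.mean(0),cv2.minAreaRect((top[:,:2]*1000).astype(np.float32)))
mat=(abs(W[...,0]-.486)<.06)&(abs(W[...,1]-.297)<.06)&(Z<.012); print('matz',np.median(Z[mat]))
E
python3 b.py
```

```text
1.85 [0.44881195 0.29081977 0.25059172] [ 1.79993715e+02 -1.19237372e-02 -1.79948840e+02] [0.39195236 0.18073737 1.02429565] 0.0003927012399784498
[286.0308642  215.02777778] [276 192  22  50 972] [0.48358361 0.29768997 0.02804496] 0.033042343802317575 ((486.8900451660156, 298.0108337402344), (25.617856979370117, 58.645145416259766), 89.27958679199219)
[0.48462206 0.29780904 0.02906219] ((486.91180419921875, 297.7583312988281), (24.35309410095215, 58.704776763916016), 89.88471984863281)
matz 0.005442823310158829
```

View pics/w1.png

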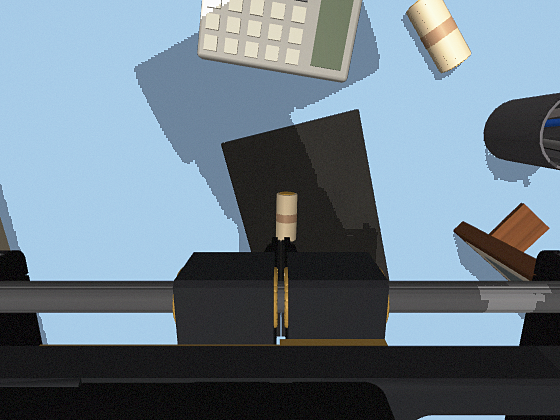

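The wrist view shows the roll at px (286,215), lying along world x at (0.487,0.298), 58.6 mm long: the right (small) one. Now over the button.

{"api": "carry_out", "payload": {"plan": [[[0.0027, -0.041, 0], [0, 0, 0]], [[0.0027, -0.041, 0], [0, 0, 0]], [[0.0027, -0.041, 0], [0, 0, 0]], [[0.0027, -0.041, 0], [0, 0, 0]], [[0.0027, -0.041, 0], [0, 0, 0]], [[0.0027, -0.041, 0], [0, 0, 0]], [[0.0027, -0.041, 0], [0, 0, 0]], [[0.0027, -0.041, 0], [0, 0, 0]], [[0.0027, -0.041, 0], [0, 0, 0]], [[0.0027, -0.041, 0], [0, 0, 0]], [[0, 0, 0.03], [0, 0, 0]], [[0, 0, 0.03], [0, 0, 0]], [[0, 0, 0.03], [0, 0, 0]], [[0, 0, 0.03], [0, 0, 0]], [[0, 0, 0.014], [0, 0, 0]], [[0, 0, 0.005], [0, 0, 0]], [[0, 0, 0], [0, 0, 0]], [[0, 0, 0], [0, 0, 0]]]}}

```text
clock: 4.15
tcp_pos: [0.4226, -0.1199, 0.1122]
tool_rot: [-180.0, 0.1, -180.0]
contact_force: [0.9, 0.1, 0.2]
width: 0.0007
```

Press gently: about 8 mm below the button top, then lift.

{"api": "carry_out", "payload": {"plan": [[[0, 0, 0.003], [0, 0, 0]], [[0, 0, 0.003], [0, 0, 0]], [[0, 0, 0.002], [0, 0, 0]], [[0, 0, 0.0015], [0, 0, 0]], [[0, 0, 0.0015], [0, 0, 0]], [[0, 0, 0.0015], [0, 0, 0]], [[0, 0, 0.0015], [0, 0, 0]], [[0, 0, 0.001], [0, 0, 0]], [[0, 0, 0], [0, 0, 0]], [[0, 0, 0], [0, 0, 0]]]}}

```text
clock: 5.4
tcp_pos: [0.4223, -0.1199, 0.0965]
tool_rot: [180.0, -0.0, 180.0]
contact_force: [0.7, 0.1, -0.1]
width: 0.0007
```

```bash
cat > d.py <<'E'
from h import *
import sys
fn=sys.argv[1]; grab('top',fn); W=cloud(fn); Z=W[...,2]
# till-frame of points in front of the till (face middle shut 0.5606,-0.0552, a=5.5deg)
a=np.radians(5.5); ty=np.array([np.cos(a),np.sin(a)]); tx=np.array([np.sin(a),-np.cos(a)]); o=np.array([.5606,-.0552])
Q=W[...,:2]-o; X=Q@tx; Y=Q@ty
m=(X<.03)&(X>-.25)&(abs(Y)<.18)&(Z>.05)&(Z<.075); print('face x min (1%)',np.percentile(X[m],[1,50]),m.sum())
for y in (.04,.06,.08,.1,.12,.14): 
    s=(abs(Y-y)<.004)&(X<.03)&(X>-.2); o_=np.argsort(X[s]); print(y,[(round(1000*p),round(1000*q)) for p,q in zip(X[s][o_][::6],Z[s][o_][::6])])
E
python3 d.py t1|head -c 1500
```

```text
face x min (1%) [-0.0006678   0.00374747] 243
0.04 [(-197, -6), (-190, 4), (-180, 1), (-170, 0), (-161, -7), (-157, 7), (-150, 4), (-137, 2), (-130, -2), (-120, -7), (-111, 2), (-103, -12), (-97, -1), (-87, 0), (-78, 10), (-70, -1), (-61, -5), (-54, -3), (-44, 7), (-35, 4), (-27, -1), (-17, -4), (-11, 0), (-4, -3), (0, 57), (3, 58), (14, 83), (16, 29), (22, 93)]
0.06 [(-199, -2), (-192, 10), (-182, 7), (-172, -5), (-165, -1), (-155, -10), (-148, 1), (-142, 8), (-132, -3), (-125, -3), (-115, -7), (-109, 4), (-99, 7), (-92, -2), (-83, 5), (-72, -3), (-65, -3), (-58, -2), (-49, 8), (-42, 2), (-35, 5), (-28, -6), (-19, 6), (-12, 1), (-1, -4), (2, 65), (8, 63), (16, 16), (21, 89), (30, 95)]
0.08 [(-197, -1), (-190, -1), (-180, 0), (-174, 2), (-167, 1), (-160, 1), (-151, 5), (-143, 3), (-134, 0), (-127, -1), (-120, -4), (-110, 3), (-101, 2), (-93, -6), (-86, -4), (-77, 4), (-69, -6), (-60, 0), (-54, 1), (-47, -2), (-33, -1), (-27, 2), (-17, 6), (-7, 1), (0, 32), (3, 66), (15, 18), (18, 18)]
0.1 [(-199, -1), (-189, 0), (-182, 1), (-172, 3), (-165, 8), (-155, 6), (-149, 0), (-135, 1), (-128, -3), (-119, 8), (-108, 7), (-102, 3), (-92, 0), (-85, -3), (-78, -2), (-69, 6), (-58, 3), (-48, 0), (-38, 1), (-31, -1), (-21, -4), (-11, 0), (-5, 4), (0, 16), (5, 71), (15, 95), (19, 86), (22, 90)]
0.12 [(-197, 2), (-184, -3), (-177, 1), (-167, 0), (-160, 1), (-150, -1), (-144, -2), (-136, -2), (-124, 0), (-117, 0), (-110, -8), (-100, -3), (-90, 2), (-83, -4), (-73, -1), (-67, 4), (-56, 2), (-46
```

```bash
python3 -c "
from h import *
grab('wrist','w2');grab('scene','s2')
W=cloud('w2')
a=cv2.imread('pics/w2.png');b=cv2.imread('pics/s2.png')
cv2.imwrite('pics/c2.png',np.hstack([cv2.resize(a,(480,360)),cv2.resize(b[90:190,200:290],(320,360))]))"
```

```text
(no output)
```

View pics/c2.png

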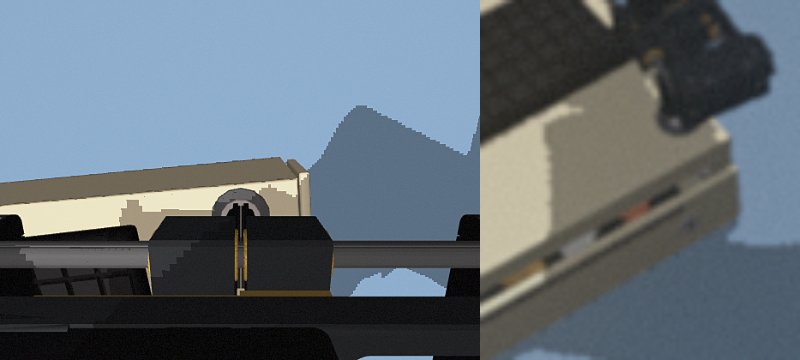

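The fingers are over the button (wrist px ~(240,200) of the left panel), drawer still shut, no force felt yet. Lower further in small steps.

{"api": "carry_out", "payload": {"plan": [[[0, 0, 0.001], [0, 0, 0]], [[0, 0, 0.001], [0, 0, 0]], [[0, 0, 0], [0, 0, 0]]]}}

```text
clock: 5.92
tcp_pos: [0.4223, -0.1199, 0.0946]
tool_rot: [180.0, 0.0, 180.0]
contact_force: [-0.7, -0.3, 1.5]
width: 0.0004
```

```bash
python3 -c "
from h import *
W=cloud('w2');Z=W[...,2]
m=(abs(W[...,0]-.415)<.02)&(abs(W[...,1]+.119)<.025)
for lo in np.arange(.08,.112,.002):
  k=m&(Z>=lo)&(Z<lo+.002)
  if k.sum(): print(round(lo,3),k.sum(),W[k].mean(0).round(4),W[k].min(0).round(4),W[k].max(0).round(4))
"
```

```text
0.08 79 [ 0.3998 -0.1207  0.081 ] [ 0.3971 -0.1436  0.08  ] [ 0.4021 -0.0944  0.082 ]
0.082 73 [ 0.3994 -0.1172  0.083 ] [ 0.3972 -0.1429  0.0821] [ 0.4019 -0.094   0.084 ]
0.084 82 [ 0.3996 -0.119   0.085 ] [ 0.3973 -0.1437  0.084 ] [ 0.402  -0.0949  0.086 ]
0.086 87 [ 0.3997 -0.1194  0.087 ] [ 0.3972 -0.143   0.086 ] [ 0.402  -0.0941  0.0879]
0.088 503 [ 0.4049 -0.1178  0.0895] [ 0.3971 -0.1439  0.088 ] [ 0.421  -0.0941  0.09  ]
0.09 1268 [ 0.4074 -0.1155  0.0907] [ 0.3972 -0.144   0.09  ] [ 0.4209 -0.094   0.092 ]
0.092 799 [ 0.4099 -0.1202  0.0932] [ 0.4006 -0.1384  0.092 ] [ 0.4199 -0.0984  0.094 ]
0.094 354 [ 0.4109 -0.1196  0.0948] [ 0.4023 -0.1377  0.094 ] [ 0.4193 -0.1024  0.096 ]
0.096 224 [ 0.4129 -0.1204  0.0967] [ 0.4078 -0.1321  0.096 ] [ 0.4186 -0.108   0.098 ]
0.098 28 [ 0.4106 -0.1202  0.0989] [ 0.4094 -0.1246  0.098 ] [ 0.4119 -0.1157  0.0999]
0.1 22 [ 0.4107 -0.1205  0.101 ] [ 0.4096 -0.1245  0.1001] [ 0.4121 -0.1162  0.1019]
0.102 23 [ 0.4108 -0.1199  0.1029] [ 0.4099 -0.1245  0.1021] [ 0.412  -0.1157  0.1039]
0.104 23 [ 0.4106 -0.1198  0.1049] [ 0.4099 -0.1244  0.1041] [ 0.4119 -0.1158  0.1059]
0.106 31 [ 0.4107 -0.1198  0.1071] [ 0.4099 -0.1253  0.1061] [ 0.412  -0.1144  0.108 ]
0.108 33 [ 0.4106 -0.1208  0.1091] [ 0.4097 -0.1268  0.1081] [ 0.412  -0.1134  0.11  ]
0.11 51 [ 0.4107 -0.1197  0.111 ] [ 0.4099 -0.1272  0.11  ] [ 0.4122 -0.113   0.1119]
```

{"api": "carry_out", "payload": {"plan": [[[0, 0, 0.001], [0, 0, 0]], [[0, 0, 0.0005], [0, 0, 0]], [[0, 0, 0], [0, 0, 0]]]}}

```text
clock: 6.3
tcp_pos: [0.4223, -0.1199, 0.0931]
tool_rot: [180.0, 0.0, 180.0]
contact_force: [-0.6, 0.9, 2.1]
width: 0.0005
```

```bash
python3 d.py t2|head -1; python3 -c "
from h import *
print(get_state()['contact_force'],get_state()['tau'])
a=cv2.imread('pics/t2.png'); cv2.imwrite('pics/c3.png',cv2.resize(a[100:250,240:460],(800,545)))"
```

```text
face x min (1%) [-0.1103283  -0.08314378] 356
[-0.06430365 -0.04697218  2.12575505] [-1.57309446e-02 -4.44827807e+01 -1.40990406e+01 -3.72281985e-02
 -1.14567197e-02 -7.63491735e-04]
```

View pics/c3.png

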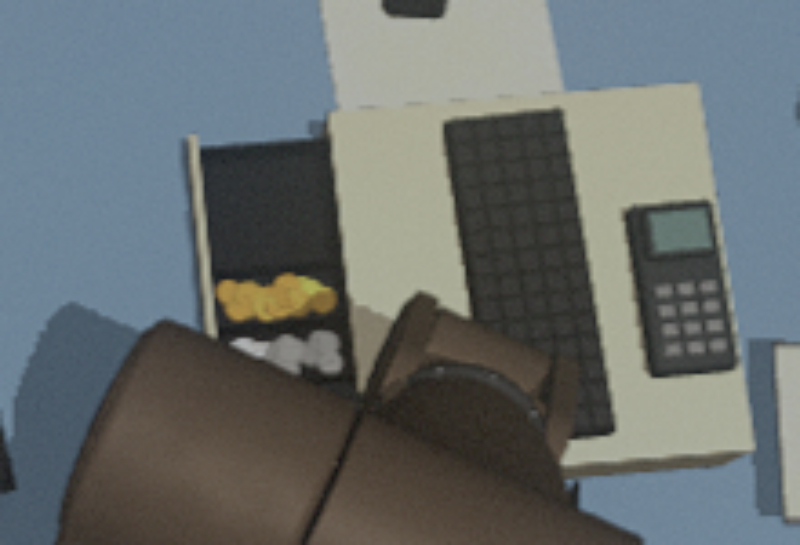

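The drawer has popped out; its empty left compartment is visible (crop px ~(268,205)). Lift and go to the roll.

{"api": "carry_out", "payload": {"plan": [[[0, 0, -0.02], [0, 0, 0]], [[0, 0, -0.045], [0, 0, 0]], [[0, 0, -0.045], [0, 0, 0]], [[0, 0, -0.045], [0, 0, 0]]]}}

```text
clock: 6.85
tcp_pos: [0.4221, -0.1198, 0.2495]
tool_rot: [180.0, -0.0, 180.0]
contact_force: [0.3, -0.5, -0.4]
width: 0.0001
```

{"api": "carry_out", "payload": {"plan": [[[-0.0065, 0.0418, 0], [0, 0, 0]], [[-0.0065, 0.0418, 0], [0, 0, 0]], [[-0.0065, 0.0418, 0], [0, 0, 0]], [[-0.0065, 0.0418, 0], [0, 0, 0]], [[-0.0065, 0.0418, 0], [0, 0, 0]], [[-0.0065, 0.0418, 0], [0, 0, 0]], [[-0.0065, 0.0418, 0], [0, 0, 0]], [[-0.0065, 0.0418, 0], [0, 0, 0]], [[-0.0065, 0.0418, 0], [0, 0, 0]], [[-0.0065, 0.0418, 0], [0, 0, 0]], [[0, 0, 0.05], [0, 0, 0]], [[0, 0, 0.05], [0, 0, 0]], [[0, 0, 0.05], [0, 0, 0]], [[0, 0, 0], [0, 0, 0]], [[0, 0, 0], [0, 0, 0]]], "claw": 0.35}}

```text
clock: 8.72
tcp_pos: [0.4881, 0.2984, 0.0997]
tool_rot: [180.0, 0.1, 180.0]
contact_force: [0.3, 0.2, -0.3]
width: 0.0615
```

```bash
sed 's/w1/w3/g' b.py | python3 -; python3 d.py t3 > d3.txt; head -1 d3.txt; python3 - <<'E'
from h import *
W=cloud('t3');Z=W[...,2]
# compartment floor: dark, low points inside drawer
a=np.radians(5.5); ty=np.array([np.cos(a),np.sin(a)]); tx=np.array([np.sin(a),-np.cos(a)]); o=np.array([.5606,-.0552])
Q=W[...,:2]-o; X=Q@tx; Y=Q@ty
m=(X<0)&(X>-.145)&(Y>.0)&(Y<.16)&(Z<.03)&(Z>.008)
print('floor X,Y pct',np.percentile(X[m],[1,5,95,99]),np.percentile(Y[m],[1,5,50,95,99]))
for lo in np.arange(.02,.17,.008):
    s=(abs(Y-lo)<.004)&(X<-.04)&(X>-.12); print(round(lo,3),np.round(np.percentile(Z[s],[10,50,90])*1000))
E
```

```text
8.725 [0.4881395  0.29842109 0.09966899] [1.79959239e+02 8.03932792e-02 1.79986202e+02] [ 0.32102739  0.15928414 -0.29116767] 0.06154096300052354
[279.4411652  217.01303181] [ 263  178   35   80 2609] [0.48489336 0.29759264 0.02826354] 0.033087743990468294 ((486.9093017578125, 297.5484619140625), (25.794946670532227, 58.75551223754883), 88.7906494140625)
[0.4857397  0.29766953 0.029188  ] ((486.82415771484375, 297.908447265625), (23.94227409362793, 58.56488800048828), 89.3182144165039)
matz 0.005469502421267425
face x min (1%) [-0.14889455 -0.09253068] 823
floor X,Y pct [-0.13767498 -0.13264079 -0.00518397 -0.00112104] [0.00393345 0.02222635 0.09422719 0.14616844 0.1499952 ]
0.02 [34. 37. 43.]
0.028 [28. 35. 40.]
0.036 [25. 40. 59.]
0.044 [31. 56. 58.]
0.052 [15. 20. 24.]
0.06 [12. 19. 24.]
0.068 [13. 18. 23.]
0.076 [14. 18. 23.]
0.084 [12. 19. 24.]
0.092 [13. 18. 23.]
0.1 [13. 18. 22.]
0.108 [14. 19. 23.]
0.116 [13. 18. 22.]
0.124 [13. 18. 22.]
0.132 [15. 18. 23.]
0.14 [13. 18. 22.]
0.148 [16. 36. 58.]
0.156 [57. 57. 57.]Traceback (most recent call last):
  File "<stdin>", line 9, in <module>
    return _quantile_unchecked(
        a, q, axis, out, overwrite_input, method, keepdims, weights)
    return _ureduce(a,
                    func=_quantile_ureduce_func,
    ...<5 lines>...
                    overwrite_input=overwrite_input,
                    method=method)
    r = func(a, **kwargs)
    result = _quantile(arr,
                       quantiles=q,
    ...<2 lines>...
                       out=out,
                       weights=wgt)
    slices_having_nans = np.isnan(arr[-1, ...])
                                  ~~~^^^^^^^^^
IndexError: index -1 is out of bounds for axis 0 with size 0
```

Drawer fully out (0.149). Compartment centre ≈ (0.651,0.036). Descend, then grip.

{"api": "carry_out", "payload": {"plan": [[[0, -0.0006, 0.03], [0, 0, 0]], [[0, 0, 0.03], [0, 0, 0]], [[0, 0, 0.018], [0, 0, 0]], [[0, 0, 0.009], [0, 0, 0]], [[0, 0, 0.0035], [0, 0, 0]], [[0, 0, 0], [0, 0, 0]], [[0, 0, 0], [0, 0, 0]]]}}

```text
clock: 9.7
tcp_pos: [0.4877, 0.2976, 0.0083]
tool_rot: [180.0, 0.1, 180.0]
contact_force: [0.3, -0.9, 0.2]
width: 0.062
```

{"api": "carry_out", "payload": {"plan": [[[0, 0, 0], [0, 0, 0]], [[0, 0, 0], [0, 0, 0]], [[0, 0, 0], [0, 0, 0]], [[0, 0, 0], [0, 0, 0]], [[0, 0, 0], [0, 0, 0]], [[0, 0, 0], [0, 0, 0]]], "claw": 0.85, "squeeze": 20}}

```text
clock: 10.45
tcp_pos: [0.4874, 0.2975, 0.0076]
tool_rot: [180.0, 0.0, 180.0]
contact_force: [0.3, 0.3, 0.0]
width: 0.0254
```

{"api": "carry_out", "payload": {"plan": [[[0, 0, -0.012], [0, 0, 0]], [[0, 0, -0.034], [0, 0, 0]], [[0, 0, -0.048], [0, 0, 0]], [[0, 0, -0.048], [0, 0, 0]], [[-0.0205, -0.0327, 0], [0, 0, 0]], [[-0.0205, -0.0327, 0], [0, 0, 0]], [[-0.0205, -0.0327, 0], [0, 0, 0]], [[-0.0205, -0.0327, 0], [0, 0, 0]], [[-0.0205, -0.0327, 0], [0, 0, 0]], [[-0.0205, -0.0327, 0], [0, 0, 0]], [[-0.0205, -0.0327, 0], [0, 0, 0]], [[-0.0205, -0.0327, 0], [0, 0, 0]], [[0, 0, 0], [0, 0, -5.5]], [[0, 0, 0], [0, 0, 0]], [[0, 0, 0], [0, 0, 0]]]}}

```text
clock: 12.32
tcp_pos: [0.6511, 0.0362, 0.15]
tool_rot: [180.0, 0.0, -174.6]
contact_force: [0.5, -0.9, -2.0]
width: 0.0255
```

```bash
python3 -c "
from h import *
s=get_state();print(s['clock'],s['tcp_pos'],s['tool_rot'],s['contact_force'],s['width'])
grab('wrist','w4');W=cloud('w4')
a=np.radians(5.5); ty=np.array([np.cos(a),np.sin(a)]); tx=np.array([np.sin(a),-np.cos(a)]); o=np.array([.5606,-.0552])
Q=W[...,:2]-o; X=Q@tx; Y=Q@ty;Z=W[...,2]
m=(abs(Z-.018)<.003)&(Y>.03)&(Y<.17)&(X<0)&(X>-.15)
print(np.percentile(X[m],[1,50,99]),np.percentile(Y[m],[1,50,99]),m.sum())
m=(abs(Z-.058)<.003)&(Y>.02)&(Y<.17)&(X<0)&(X>-.15)
print(np.percentile(X[m],[1,50,99]),np.percentile(Y[m],[1,50,99]),m.sum())
m=(abs(Z-.066)<.003)&(X<-.12)&(abs(Y)<.17); print('front',np.percentile(X[m],[1,50,99]),m.sum())
"
```

```text
12.325 [0.65109697 0.03622882 0.14999913] [ 1.79994607e+02  4.34767343e-03 -1.74599350e+02] [ 0.531474   -0.87893963 -1.97440224] 0.025496498417465367
[-0.13975606 -0.07208548 -0.00109175] [0.03567263 0.08059415 0.14372673] 13442
[-0.14058301 -0.03050596 -0.00318503] [0.02175807 0.04081166 0.12807747] 1608
front [-0.14821827 -0.14373657 -0.14016241] 2854
```

View pics/w4.png

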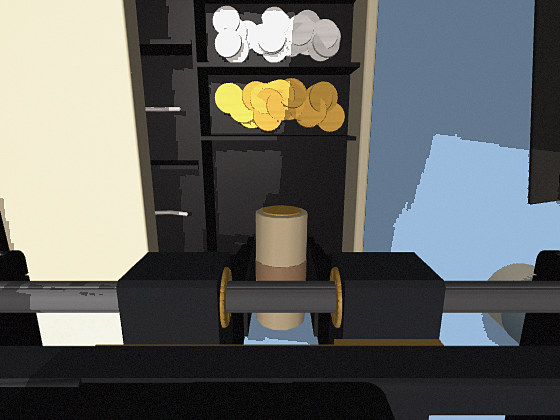

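The roll hangs centred over the empty compartment (walls at px 205 and 355, roll px 282). Lower it to just touch the floor.

{"api": "carry_out", "payload": {"plan": [[[0, 0, 0.03], [0, 0, 0]], [[0, 0, 0.035], [0, 0, 0]], [[0, 0, 0.03], [0, 0, 0]], [[0, 0, 0.018], [0, 0, 0]], [[0, 0, 0.008], [0, 0, 0]], [[0, 0, 0.004], [0, 0, 0]], [[0, 0, 0.002], [0, 0, 0]], [[0, 0, 0.001], [0, 0, 0]], [[0, 0, 0], [0, 0, 0]], [[0, 0, 0], [0, 0, 0]]]}}

```text
clock: 13.62
tcp_pos: [0.6515, 0.0359, 0.0219]
tool_rot: [180.0, 0.0, -174.5]
contact_force: [-0.1, 0.4, -2.1]
width: 0.0253
```

{"api": "carry_out", "payload": {"plan": [[[0, 0, 0.001], [0, 0, 0]], [[0, 0, 0.0005], [0, 0, 0]], [[0, 0, 0], [0, 0, 0]]]}}

```text
clock: 14.0
tcp_pos: [0.6515, 0.0358, 0.0206]
tool_rot: [-180.0, 0.0, -174.5]
contact_force: [-2.0, -0.1, 4.4]
width: 0.0257
```

{"api": "carry_out", "payload": {"plan": [[[0, 0, 0], [0, 0, 0]], [[0, 0, 0], [0, 0, 0]], [[0, 0, 0], [0, 0, 0]], [[0, 0, 0], [0, 0, 0]]], "claw": 0.55}}

```text
clock: 14.5
tcp_pos: [0.6514, 0.0359, 0.02]
tool_rot: [180.0, -0.0, -174.5]
contact_force: [-0.1, 1.2, 0.2]
width: 0.0426
```

{"api": "carry_out", "payload": {"plan": [[[0, 0, -0.008], [0, 0, 0]], [[0, 0, -0.02], [0, 0, 0]], [[0, 0, -0.04], [0, 0, 0]], [[0, 0, -0.04], [0, 0, 0]], [[0, 0, -0.025], [0, 0, 0]], [[0, 0, 0], [0, 0, 0]]]}}

```text
clock: 15.25
tcp_pos: [0.6522, 0.0358, 0.1564]
tool_rot: [-180.0, 0.3, -174.5]
contact_force: [-0.1, 0.2, -0.6]
width: 0.043
```

```bash
python3 -c "
from h import *
grab('wrist','w5');W=cloud('w5')
a=np.radians(5.5); ty=np.array([np.cos(a),np.sin(a)]); tx=np.array([np.sin(a),-np.cos(a)]); o=np.array([.5606,-.0552])
Q=W[...,:2]-o; X=Q@tx; Y=Q@ty;Z=W[...,2]
m=(Z>.028)&(Z<.05)&(abs(X+.081)<.045)&(abs(Y-.1)<.042)
print(m.sum(),cv2.minAreaRect((np.c_[X[m],Y[m]]*1000).astype(np.float32)),Z[m].max())"
```

```text
1895 ((-82.27546691894531, 98.43827056884766), (58.41579818725586, 25.05410385131836), 89.6042709350586) 0.0459380948046455
```

View pics/w5.png

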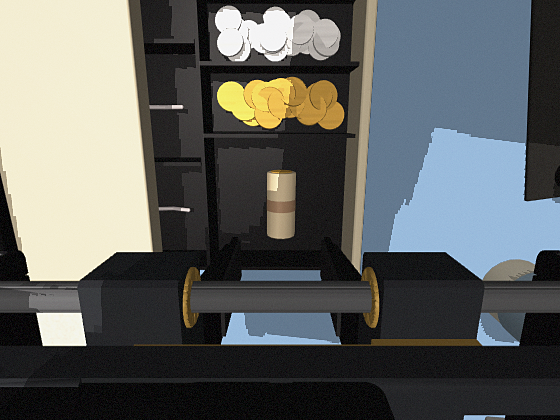

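Roll lies flat and centred in the compartment (px (281,204)). Now take up a stance before the drawer face, fingers shut, turned so the till is along −tool x.

{"api": "carry_out", "payload": {"plan": [[[0.02, 0.036, 0], [0, 0, 0]], [[0.02, 0.036, 0], [0, 0, 0]], [[0.02, 0.036, 0], [0, 0, 0]], [[0, 0, 0], [0, 0, 10]], [[0, 0, 0], [0, 0, 10]], [[0, 0, 0], [0, 0, 10]], [[0, 0, 0], [0, 0, 10]], [[0, 0, 0], [0, 0, 10]], [[0, 0, 0], [0, 0, 10]], [[0, 0, 0], [0, 0, 10]], [[0, 0, 0], [0, 0, 10]], [[0, 0, 0], [0, 0, 10]], [[0, 0, 0.039], [0, 0, 0]], [[0, 0, 0.039], [0, 0, 0]], [[0, 0, 0.028], [0, 0, 0]], [[0, 0, 0.01], [0, 0, 0]], [[0, 0, 0], [0, 0, 0]], [[0, 0, 0], [0, 0, 0]]], "claw": 1}}

```text
clock: 17.55
tcp_pos: [0.5818, 0.1377, 0.0381]
tool_rot: [179.9, -0.0, 95.5]
contact_force: [-0.2, 0.2, -0.2]
width: 0.0008
```

{"api": "carry_out", "payload": {"plan": [[[-0.006, 0, 0], [0, 0, 0]], [[-0.006, 0, 0], [0, 0, 0]], [[-0.006, 0, 0], [0, 0, 0]], [[-0.006, 0, 0], [0, 0, 0]], [[-0.004, 0, 0], [0, 0, 0]], [[-0.004, 0, 0], [0, 0, 0]], [[-0.005, 0, 0], [0, 0, 0]], [[-0.006, 0, 0], [0, 0, 0]], [[-0.007, 0, 0], [0, 0, 0]], [[-0.008, 0, 0], [0, 0, 0]], [[-0.008, 0, 0], [0, 0, 0]], [[-0.008, 0, 0], [0, 0, 0]], [[-0.008, 0, 0], [0, 0, 0]], [[-0.008, 0, 0], [0, 0, 0]], [[-0.008, 0, 0], [0, 0, 0]], [[-0.008, 0, 0], [0, 0, 0]], [[-0.008, 0, 0], [0, 0, 0]], [[-0.007, 0, 0], [0, 0, 0]], [[-0.006, 0, 0], [0, 0, 0]], [[-0.005, 0, 0], [0, 0, 0]]]}}

```text
clock: 20.05
tcp_pos: [0.5937, 0.0062, 0.0371]
tool_rot: [-180.0, -0.0, 95.5]
contact_force: [-0.5, 6.9, 1.1]
width: 0.0003
```

{"api": "carry_out", "payload": {"plan": [[[-0.005, 0, 0], [0, 0, 0]], [[-0.005, 0, 0], [0, 0, 0]], [[-0.005, 0, 0], [0, 0, 0]], [[-0.005, 0, 0], [0, 0, 0]], [[-0.005, 0, 0], [0, 0, 0]], [[-0.005, 0, 0], [0, 0, 0]], [[-0.005, 0, 0], [0, 0, 0]], [[-0.004, 0, 0], [0, 0, 0]], [[-0.003, 0, 0], [0, 0, 0]]]}}

```text
clock: 21.18
tcp_pos: [0.5975, -0.0348, 0.0371]
tool_rot: [-180.0, -0.1, 95.5]
contact_force: [-1.2, 10.4, 2.1]
width: 0.0006
```

{"api": "carry_out", "payload": {"plan": [[[-0.002, 0, 0], [0, 0, 0]], [[-0.0015, 0, 0], [0, 0, 0]], [[-0.001, 0, 0], [0, 0, 0]], [[-0.001, 0, 0], [0, 0, 0]], [[0, 0, 0], [0, 0, 0]]]}}

```text
clock: 21.8
tcp_pos: [0.5981, -0.0409, 0.0371]
tool_rot: [-180.0, -0.0, 95.5]
contact_force: [-0.8, 6.3, 1.4]
width: 0.0005
```

{"api": "carry_out", "payload": {"plan": [[[-0.0008, 0, 0], [0, 0, 0]], [[-0.0007, 0, 0], [0, 0, 0]], [[0, 0, 0], [0, 0, 0]]]}}

```text
clock: 22.18
tcp_pos: [0.5983, -0.0425, 0.0372]
tool_rot: [-180.0, -0.0, 95.5]
contact_force: [-0.3, 4.6, 1.9]
width: 0.0003
```

{"api": "carry_out", "payload": {"plan": [[[-0.0005, 0, 0], [0, 0, 0]], [[0, 0, 0], [0, 0, 0]]]}}

```text
clock: 22.42
tcp_pos: [0.5983, -0.0429, 0.0371]
tool_rot: [-180.0, -0.0, 95.5]
contact_force: [-0.9, 6.0, 1.9]
width: 0.0005
```

{"api": "carry_out", "payload": {"plan": [[[-0.0005, 0, 0], [0, 0, 0]], [[0, 0, 0], [0, 0, 0]]]}}

```text
clock: 22.68
tcp_pos: [0.5983, -0.0433, 0.0371]
tool_rot: [-180.0, -0.0, 95.5]
contact_force: [-1.1, 7.5, 1.7]
width: 0.0003
```

{"api": "carry_out", "payload": {"plan": [[[-0.0005, 0, 0], [0, 0, 0]], [[0, 0, 0], [0, 0, 0]]]}}

```text
clock: 22.92
tcp_pos: [0.5983, -0.0435, 0.0371]
tool_rot: [-180.0, -0.1, 95.5]
contact_force: [-1.4, 8.3, 2.2]
width: 0.0005
```

{"api": "carry_out", "payload": {"plan": [[[0.001, 0, 0], [0, 0, 0]], [[0.001, 0, 0], [0, 0, 0]], [[0.001, 0, 0], [0, 0, 0]], [[0.002, 0, 0], [0, 0, 0]], [[0, 0, 0], [0, 0, 0]]]}}

```text
clock: 23.55
tcp_pos: [0.5984, -0.0393, 0.0371]
tool_rot: [180.0, 0.0, 95.5]
contact_force: [-0.2, 0.4, -0.2]
width: 0.0001
```

Force vanished on backing 4 mm off: it's latched. Back away, lift, and check.

{"api": "carry_out", "payload": {"plan": [[[0.01, 0, 0], [0, 0, 0]], [[0.03, 0, 0], [0, 0, 0]], [[0.04, 0, 0], [0, 0, 0]], [[0.04, 0, 0], [0, 0, 0]], [[0.02, 0, -0.03], [0, 0, 0]], [[0, 0, -0.05], [0, 0, 0]], [[0, 0, -0.05], [0, 0, 0]], [[0, 0, -0.05], [0, 0, 0]], [[0, 0, 0], [0, 0, 0]], [[0, 0, 0], [0, 0, 0]]]}}

```text
clock: 24.8
tcp_pos: [0.5844, 0.1006, 0.2165]
tool_rot: [-180.0, -0.0, 95.5]
contact_force: [-0.5, 0.3, 0.8]
width: 0.0004
```

```bash
python3 d.py t6|head -1; python3 -c "
from h import *
a=cv2.imread('pics/t6.png'); cv2.imwrite('pics/c6.png',cv2.resize(a[90:300,100:460],(800,467)))"
```

```text
face x min (1%) [-4.18078219e-05  4.71042124e-03] 329
```

View pics/c6.png

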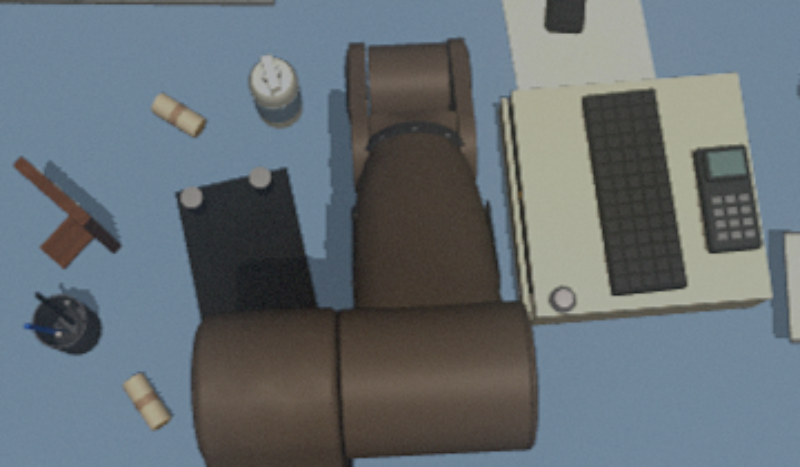

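The drawer is shut (crop px ~(515,200)), with the face at 0.0 mm; the canisters, keyboard, terminal and other items look unmoved, and the arm is clear.

```bash
python3 -c "
from plant import *
print(job_done())"
```

```text
the job is handed in; nothing more can be done
None
```

I opened the drawer with the roof button, laid the small coin roll flat in the wide empty compartment, and pushed the drawer shut until it latched. The job was handed in at about 25 s of the 72 s allowed.

- **Roll:** the last wrist view before closing showed it lying flat, about 1 mm from the compartment's centre. The roll measured 58.6 mm long on the mat, so it is the small one. I could not see it after the drawer shut.
- **Pushing force:** the highest wrist reading between moves was about 10.5 N. Readings come only at the end of each move, so a brief peak in between could be higher.
- **Latch:** there was no separate click signal. The push force dropped near home, then went to zero when I backed off 4 mm. The final top view, about 2 s after I let go, had the drawer face at 0.0 mm.
- **Surroundings:** in the last top view the button, keyboard, terminal, canisters and bottle looked unmoved. The arm hid part of the counter, including the calculator.
- **One disagreement:** the button never showed the stated 6 N (readings at or below about 2 N). With the button about 7.5 mm down the drawer still looked shut. It was out by the time I had pressed to about 11 mm, the end of the button's stated travel.

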